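# Stack the filter cell in its assembly nest

### The job

The dark body of a filter cell already stands between the four pins of the blue assembly nest. Put the white spacer ring flat on top of the body, let go of it, and then set the brass disc on the ring with its black knob up, so that the whole stack lies flat between the pins, ready for clamping.

Things in the scene. Friction and masses are not known exactly. Their poses are not given: they have to be found in the camera images.
- nest: Fixed blue plate 110 x 110 x 12 mm with four steel pins round a pocket for 50 mm parts (7 mm play or more). Origin: centre of its underside, on the worktop; x, y along its edges, z up. Pins: 12 mm diameter, axes at x, y = +-27 mm, tapered tips 62 mm above the worktop. Pocket floor 12 mm up. 42 mm gaps between pins, open to the x and y sides, let fingers in.
- cell_body: Dark steel cup of the filter cell, loose, 50 mm diameter, 24 mm high, open at the top with a flat rim (wall 9 mm, bore 32 mm); it already stands in the nest, its rim 36 mm above the worktop. Origin at the centre of its underside, z up.
- spacer: White plastic ring, 50 mm outer diameter, 30 mm bore, 12 mm thick, loose, lying flat on the worktop. Origin at the centre of its underside, z up. When it lies on the body its underside is 36 mm above the worktop. A wider cream roll of tape and screw caps lie nearby and are not it.
- top_disc: Brass disc, 50 mm diameter, 10 mm thick, with a black knob (20 mm diameter, 22 mm high) standing on its middle, 32 mm high in all, loose, lying knob up on the worktop. Origin at the centre of the disc's underside, z up. When it lies on the ring its underside is 48 mm above the worktop. The knob can be gripped from above.
Things that resemble listed ones, but are neither listed nor needed, are in the scene too. There is more than one size of the spacer; the one meant has the size given above.

How it is judged (in metres and radians):
On the way, in this order (a step that is already met when the one before it is completed fails the run):
1. the white ring lies flat on the body between the pins and is let go (horizontal distance between each of cell_body, spacer and nest below 0.012 m and z of cell_body in the frame of nest between 0.008 and 0.016 m and angle between each of cell_body, spacer's own z axis and vertical below 0.17 rad and z of spacer in the frame of nest between 0.032 and 0.04 m and contact force between spacer and the fingers below 0.05 N and linear speed of spacer below 0.02 m/s), for 0.2 s.
2. the brass disc lies flat on the ring and is let go (horizontal distance between each of cell_body, spacer, top_disc and nest below 0.012 m and z of cell_body in the frame of nest between 0.008 and 0.016 m and angle between each of cell_body, spacer, top_disc's own z axis and vertical below 0.17 rad and z of spacer in the frame of nest between 0.032 and 0.04 m and z of top_disc in the frame of nest between 0.044 and 0.052 m and contact force between top_disc and the fingers below 0.05 N and linear speed of top_disc below 0.02 m/s), for 0.2 s.
At the end, for the whole second after the job is handed in: Body, white ring and brass disc (knob up) are stacked in that order in the nest, each within 12 mm of the nest's centre, within 4 mm of its seated height and within 10 degrees of level, released and at rest (all of step 2 and contact force between each of cell_body, spacer and the fingers below 0.05 N and linear speed of each of cell_body, spacer below 0.02 m/s); the robot touches nothing.
It also fails if it takes over 64 s, if anything falls off the work surface, if the arm or the gripper's body presses on something with over 40 N, if the wrist force passes 120 N, or if a joint passes its speed limit or range.

### The arm

A 6-joint arm with a two-finger parallel gripper is mounted at the origin on a cart in front of the work surface, level with it; the furniture and walls round the work are solid. World frame = base frame: x ahead of the robot, y to its left, z up, the work surface at z = 0. Lengths are in m, angles in degrees, forces in N, time in s.
With the tool pointing down it reaches from about 0.325 to 0.85 m from the base axis. Payload 15.5 kg.
Tool frame: the origin (TCP) lies at the very end of the fingers, on their centre line; the grasp point (between the pads) lies arm.grip_depth behind it (arm.grip_depth is the distance from the TCP to the grasp point, in m); z points along the fingers, y is the direction in which the jaws open and shut (so a half turn about z gives the same grasp; the last joint's range is limited). The gripper opens to 91 mm and grips with 3 to 60 N. Pads are 32 mm wide; open, the fingers measure 118 mm over their backs; the gripper's body (76 mm by 178 mm) begins 60 mm behind the grasp point.
Start: joints at [67.065, 28.281, 77.091, -0, 74.628, -5.472], TCP at [0.188, 0.596, 0.214] pointing down, gripper open.
Joint ranges: [-166.48, 166.48], [-47.26, 123.95], [12.59, 153.08], [-70.14, 250.14], [6.76, 159.57], [-176.63, 176.63]. Speed limits (degrees/s): [108.29, 108.29, 147.25, 172.46, 172.46, 172.46].

### API

Orientations are given as a 3x3 rotation matrix whose columns are the frame's x, y, z axes.
In Python, from rig import arm gives the robot as it stands. Calls block until the motion is done:
- arm.move_to(position, orientation): joint-space move of the TCP to a pose.
- arm.move_l(position, orientation=None, feed=0.15): straight line of the TCP; orientation=None keeps the orientation; feed is the mean speed in m/s.
- arm.move_joints(angles): joint-space move.
- arm.grip(opening): finger opening in m; the grip force is fixed at half the most; returns when the fingers have stopped.
- arm.sleep(seconds).
- arm.solve_ik(position, orientation): joint angles nearest the present ones, or None.
- arm.snapshot(name): name is "scene" or "top" or "wrist"; returns the picture (480x640x3 uint8, red, green, blue); there is no depth.
- arm.get_calibration(name): a dict with "intrinsics" (3x3 intrinsics, pixels), "cam_to_world" (4x4, takes a point from camera to world coordinates). Camera axes: x right, y down, z forward; pixel columns grow to the right and rows downward; lengths in m; the calibration is good to about 2 mm. A picture is of the moment at which its call begins: read the wrist's pose just before it. get_calibration takes no time and is no camera call; for the wrist camera it gives the pose at the moment of the call.
A pose or a line that the arm cannot do raises arm.Unreachable and nothing moves.
- arm.sign_off(): hands the job in, once; it reports no verdict.
Readings, each from a call of its own:
- arm.current_t(): time.
- arm.current_joint_positions(): joint angles.
- arm.current_dq(): joint speeds.
- arm.current_tau(): joint torques, N m.
- arm.current_ee_pos(): TCP position.
- arm.current_tool_rot(): TCP orientation.
- arm.current_force(): force on the tool from outside, world axes, zero at the start.
- arm.current_torque(): the same for the moment, N m.
- arm.current_width(): finger opening in m.
Only numpy, scipy, OpenCV 4.12 (cv2) and the standard library are available. Lean on these libraries where they do the work, as an engineer would, in place of code of your own. Each camera call takes 0.05 s, during which the arm holds its last target. There are 200 camera calls.

## Working session

There is one attempt and no reset: what is moved stays moved. The work goes in short steps, each a Python script; the robot and the scene stay as the last script left them, time stands still between calls to the robot, and variables do not carry over. Pictures are saved under pics/ and viewed, about 8 in all and at most 12, crops included, and the job is handed in when it is done.

```bash
mkdir -p pics && ls && python3 - <<'E'
from rig import arm
import cv2,numpy as np
for n in("scene","top"):
    im=arm.snapshot(n);cv2.imwrite(f"pics/{n}0.png",im[:,:,::-1])
    c=arm.get_calibration(n);print(n,np.round(c["intrinsics"],1).tolist(),np.round(c["cam_to_world"],3).tolist())
print(arm.grip_depth,arm.current_t(),np.round(arm.current_tool_rot(),3).tolist())
E
```

```text
pics
scene [[550.9, 0.0, 316.4], [0.0, 550.9, 239.9], [0.0, 0.0, 1.0]] [[0.637, -0.328, 0.698, -0.099], [-0.771, -0.296, 0.564, -0.638], [0.021, -0.897, -0.441, 0.422], [0.0, 0.0, 0.0, 1.0]]
top [[595.3, 0.0, 318.4], [0.0, 595.3, 232.0], [0.0, 0.0, 1.0]] [[-0.013, -0.984, 0.178, 0.32], [-1.0, 0.015, 0.008, -0.133], [-0.01, -0.178, -0.984, 1.084], [0.0, 0.0, 0.0, 1.0]]
0.0188 0.1 [[-0.954, 0.3, -0.0], [0.3, 0.954, -0.001], [0.0, -0.001, -1.0]]
```

View pics/top0.png

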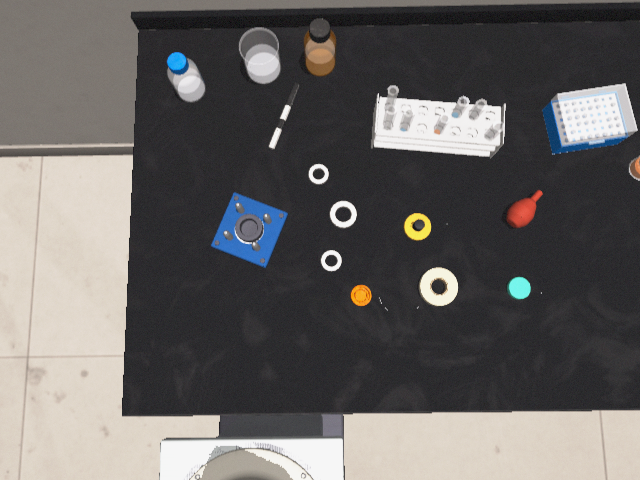

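View pics/scene0.png

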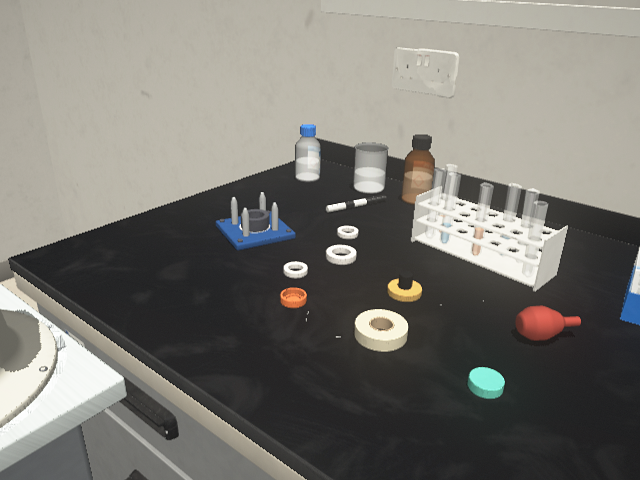

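The nest is at about (249,229) in the top view. The wide white ring, the 50 mm candidate, is at (343,214), and smaller decoy rings are at (318,174) and (331,261). The brass disc with its black knob is at (417,226). The scene view agrees with this layout.

```bash
cat > h.py <<'E'
import cv2,numpy as np
from rig import arm
def ray(px,c,z):
    K,T=np.array(c["intrinsics"]),np.array(c["cam_to_world"])
    uv=np.atleast_2d(px); d=np.c_[uv,np.ones(len(uv))]@np.linalg.inv(K).T@T[:3,:3].T
    return T[:3,3]+d*((z-T[2,3])/d[:,2])[:,None]
def pix(p,c):
    K,T=np.array(c["intrinsics"]),np.array(c["cam_to_world"])
    q=(np.atleast_2d(p)-T[:3,3])@T[:3,:3]@K.T
    return q[:,:2]/q[:,2:]
def blobs(im,lo,hi,amin=60):
    m=cv2.inRange(cv2.cvtColor(im,cv2.COLOR_RGB2HSV),lo,hi)
    cs,_=cv2.findContours(m,cv2.RETR_EXTERNAL,cv2.CHAIN_APPROX_NONE)
    return [k[:,0,:].astype(float) for k in cs if cv2.contourArea(k)>amin]
def circ(k,c,z):
    w=ray(k,c,z)[:,:2]; (x,y),r=cv2.minEnclosingCircle(w.astype(np.float32))
    A=np.c_[2*w,np.ones(len(w))]; s=np.linalg.lstsq(A,(w**2).sum(1),rcond=None)[0]
    return np.round([s[0],s[1],2e3*np.sqrt(s[2]+s[0]**2+s[1]**2),2e3*r],4)
def square(k,c,z):
    w=ray(k,c,z)[:,:2]; r=cv2.minAreaRect((w*1000).astype(np.float32))
    return np.round(r[0],1)/1000,np.round(r[1],1),round(r[2]%90,2)
WHITE=((0,0,150),(179,60,255));BRASS=((18,100,80),(30,255,255));BLUE=((100,120,40),(125,255,255))
def report(im,c,amin):
    for k in blobs(im,*BLUE,amin): print("blue",k.mean(0).round(),square(k,c,.012))
    for k in blobs(im,*BRASS,amin): print("brass",k.mean(0).round(),circ(k,c,.010))
    for k in blobs(im,*WHITE,amin): print("white",k.mean(0).round(),circ(k,c,.012))
def R(yaw): # tool down, jaw axis y at angle yaw+90 deg
    a=np.radians(yaw);x=[np.cos(a),np.sin(a),0];z=[0,0,-1];return np.c_[x,np.cross(z,x),z]
E
python3 - <<'E'
from h import *
im=cv2.imread("pics/top0.png")[:,:,::-1].copy();c=arm.get_calibration("top")
report(im,c,150)
c=arm.get_calibration("wrist");T=np.array(c["cam_to_world"]);Rt=arm.current_tool_rot()
print("K",np.round(c["intrinsics"],0).tolist(),"cam in tool",(np.array(Rt).T@(T[:3,3]-arm.current_ee_pos())).round(3),(np.array(Rt).T@T[:3,:3]).round(2).tolist())
E
```

```text
blue [249. 230.] (array([0.5207, 0.0026]), array([110.9, 111.3]), 67.84)
blue [575. 137.] (array([ 0.7157, -0.627 ]), array([103. , 145.5]), 7.84)
blue [177.  63.] (array([0.8509, 0.1442]), array([41.4, 43.5]), 88.95)
brass [417. 226.] [ 0.5218 -0.3052 49.9679 51.995 ]
white [439. 286.] [ 0.4115 -0.3387 67.5002 69.5276]
white [331. 260.] [ 0.4613 -0.146  36.813  39.033 ]
white [343. 214.] [ 0.547  -0.1696 48.4787 50.7492]
white [318. 174.] [ 0.6243 -0.1252 36.4923 39.0374]
white [252. 393.] [ 4.790000e-01 -1.070000e-01  9.497173e+02  1.277598e+03]
white [ 66. 145.] [  0.6668   0.3499 153.594  252.5403]
white [447. 124.] [  0.7191  -0.357  200.5527 263.1001]
white [594. 115.] [  0.7325  -0.6473 138.9281 175.1289]
white [189.  82.] [ 0.8095  0.12   63.2965 81.4625]
white [262.  63.] [ 8.46400e-01 -2.01000e-02  7.18814e+01  7.95278e+01]
K [[392.0, 0.0, 324.0], [0.0, 392.0, 240.0], [0.0, 0.0, 1.0]] cam in tool [ 0.081  0.001 -0.171] [[-0.0, -0.96, -0.29], [1.0, -0.0, 0.0], [-0.0, -0.29, 0.96]]
```

The top-view sizes match: plate 111 mm, disc 50–52 mm, ring 48–51 mm, with decoys at about 37 mm and the tape at 68 mm. The nest is turned by about −22°. Next I'll refine with the wrist camera over the nest, then over the ring.

```bash
python3 - <<'E'
from h import *
Y=157.84
def look(name,p):
    q=np.array([*p,.20])+.06*R(Y)[:,0]
    arm.move_to(q.tolist(),R(Y)); arm.sleep(.2)
    c=arm.get_calibration("wrist"); im=arm.snapshot("wrist"); cv2.imwrite(f"pics/{name}.png",im[:,:,::-1])
    np.savez(f"pics/{name}.npz",**c); print(name,arm.current_t(),np.round(arm.current_joint_positions(),1)); report(im,c,1500)
look("w_nest",(.5207,.0026)); look("w_ring",(.547,-.1696))
E
```

```text
w_nest 2.6167 [ -4.2  16.5  99.8   0.   63.7 -72.1]
blue [326. 271.] (array([0.5199, 0.0059]), array([111.3, 112.9]), 67.8)
brass [474. 425.] [7.397000e-01 9.490000e-02 2.320068e+02 3.771906e+02]
white [579.  95.] [  0.4608   0.2616 158.7422 214.6625]
w_ring 3.6 [-23.2  20.2  93.8   0.   66.  -91.1]
blue [480. 166.] (array([0.5201, 0.0041]), array([112.2, 110.2]), 67.8)
brass [475. 425.] [ 7.714000e-01 -7.670000e-02  2.295671e+02  3.763642e+02]
white [259. 420.] [  0.6733  -0.3023 118.3539 179.9453]
white [327. 363.] [ 6.797000e-01 -2.236000e-01  2.815669e+02  4.653626e+02]
white [324. 271.] [ 0.5464 -0.1673 52.563  54.8715]
white [102. 208.] [ 0.4113 -0.3356 75.4176 80.2528]
white [494. 185.] [5.323000e-01 1.370000e-02 6.349960e+01 1.149634e+02]
```

View pics/w_nest.png

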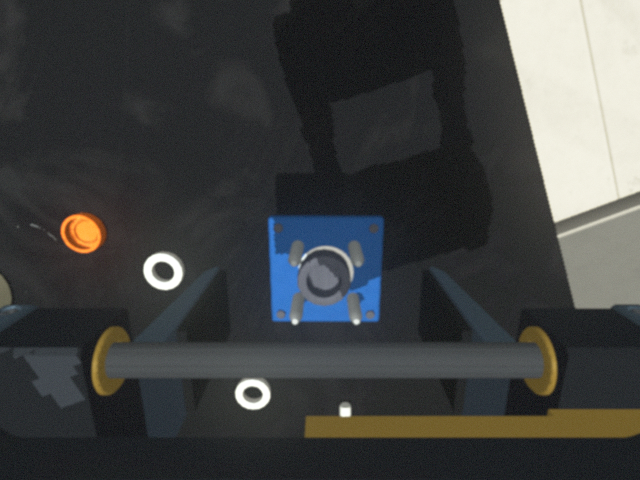

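View pics/w_ring.png

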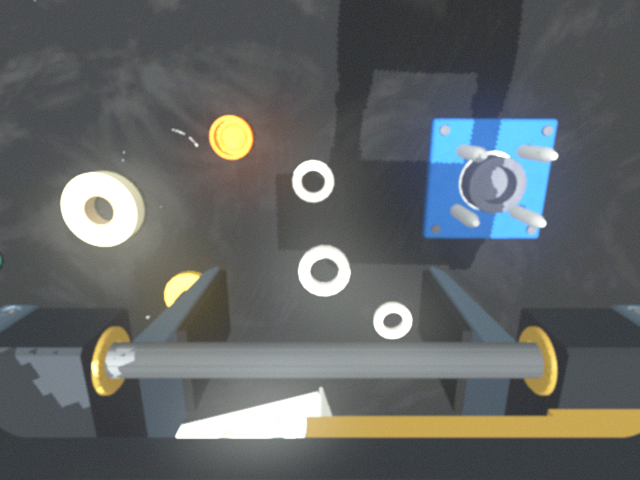

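The wrist views agree within about 2 mm: nest (0.520, 0.004) with yaw 67.8 mod 90, and ring (0.547, −0.168). In w_nest the body's rim is at about (325,275), inside the four pins. In w_ring the ring is at (324,271), free of its neighbours. Picking it up.

```bash
python3 - <<'E'
from h import *
c=dict(np.load("pics/w_nest.npz")); print("body rim",ray([[325,275]],c,.036).round(4),"nest floor ctr px",pix([.5203,.0043,.012],c).round(),"rim ctr px",pix([.5203,.0043,.036],c).round())
Y=R(157.84)
x,y=.5467,-.1685
arm.grip(.070)
arm.move_to([x,y,.08],Y); arm.move_l([x,y,.004],feed=.1); arm.sleep(.2)
print("down",np.round(arm.current_ee_pos(),4),np.round(arm.current_force(),1))
arm.grip(.03); print("w",arm.current_width())
arm.move_l([x,y,.14],feed=.15)
print("w",arm.current_width(),np.round(arm.current_force(),1))
n=np.array([.5203,.0043]); q=np.array([*n,.14])
arm.move_l(q.tolist(),feed=.25); arm.sleep(.2)
c=arm.get_calibration("wrist"); im=arm.snapshot("wrist"); cv2.imwrite("pics/w_hold.png",im[:,:,::-1]); np.savez("pics/w_hold.npz",**c)
print(arm.current_t(),np.round(arm.current_ee_pos(),4),"expect ring ctr px",pix([*n,.136+.012],c).round(),"nest",pix([*n,.012],c).round())
E
```

```text
body rim [[0.5154 0.0073 0.036 ]] nest floor ctr px [[324. 271.]] rim ctr px [[324. 281.]]
down [ 0.547  -0.1686  0.0045] [-0.2 -0.4  0. ]
w 0.049043235197389824
w 0.04928727911055229 [-0.2 -0.3 -1.1]
8.4583 [0.5205 0.0034 0.1399] expect ring ctr px [[324. 306.]] nest [[324. 228.]]
```

View pics/w_hold.png

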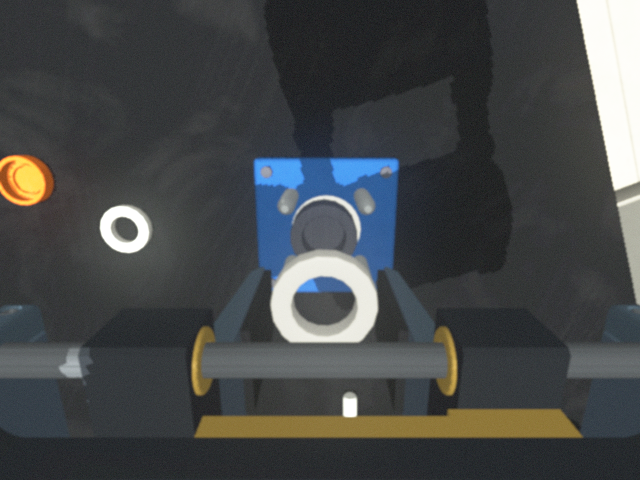

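The ring is held level and clear of the pins at (324,298). That is about 3 mm off the finger centre along tool x, well within the play. The body is shifted 3–5 mm the same way, still inside its tolerance. Lowering with force monitoring.

```bash
python3 - <<'E'
from h import *
Y=R(157.84); n=np.array([.5203,.0043])-.001*Y[:2,0]
for z in (.10,.07,.055,.047,.043,.041,.040):
    arm.move_l([*n,z],Y,feed=.05 if z<.07 else .1); f=np.array(arm.current_force()); print(z,f.round(1),np.round(arm.current_ee_pos(),4))
    if abs(f[2]+1.1)>8 or np.hypot(*f[:2])>8: print("contact");break
else:
    arm.sleep(.2); arm.grip(.060); arm.sleep(.5); print("open",arm.current_width(),np.round(arm.current_force(),1))
    arm.move_l([*n,.14],feed=.1)
    q=np.array([*n,.20])+.06*Y[:,0]; arm.move_l(q.tolist(),feed=.2); arm.sleep(.2)
c=arm.get_calibration("wrist"); im=arm.snapshot("wrist"); cv2.imwrite("pics/w_placed.png",im[100:400,170:490,::-1].repeat(2,0).repeat(2,1))
report(im,c,1500); print(arm.current_t(),"ring top expected px",pix([[*n,.048]],c).round())
E
```

```text
0.1 [ 0.5  0.2 -1.3] [0.5213 0.0038 0.1001]
0.07 [ 0.3 -0.1  0.3] [0.5213 0.0039 0.0703]
0.055 [ 0.1 -0.1 -0.9] [0.5211 0.0039 0.0548]
0.047 [ 0.3 -0.5 -1.2] [0.521  0.0039 0.0467]
0.043 [ 0.6  0.3 -0.2] [0.5211 0.0039 0.0428]
0.041 [ 0.6  0.2 -0.1] [0.5212 0.0039 0.0409]
0.04 [-0.2 -0.1  0.5] [0.5213 0.0039 0.0401]
open 0.06011358685126561 [-0.3 -0.2  1. ]
blue [325. 261.] (array([0.5196, 0.0059]), array([110.6, 112.3]), 67.62)
brass [415. 426.] [7.583000e-01 1.770000e-02 2.628222e+02 4.366363e+02]
white [326. 272.] [5.29600e-01 1.10000e-03 6.11008e+01 7.10432e+01]
white [579.  95.] [  0.4614   0.2614 158.7235 214.5836]
14.0333 ring top expected px [[323. 287.]]
```

View pics/w_placed.png

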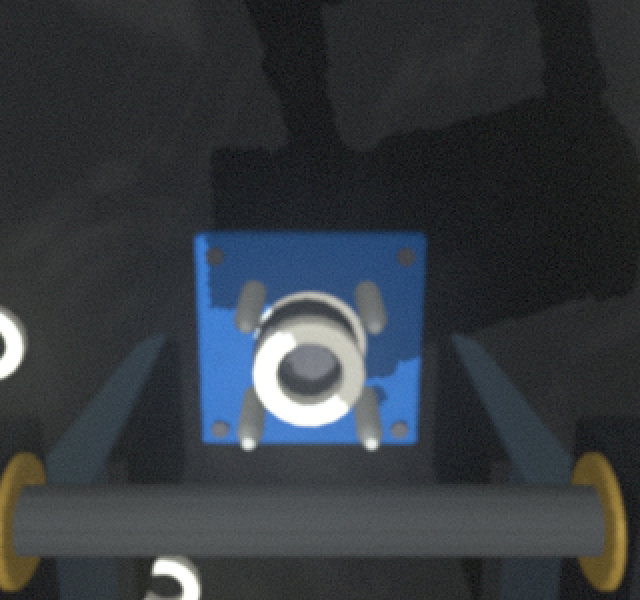

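The ring sits on the body between the pins. Its centre is at (324,286) in full-image pixels, against an expected (323,287), so it is seated level. Next is the disc, with a wrist check on the way.

```bash
python3 - <<'E'
from h import *
Y=R(157.84); p=np.array([.5216,-.3045])
arm.move_to((np.array([*p,.20])+.06*Y[:,0]).tolist(),Y); arm.sleep(.2)
c=arm.get_calibration("wrist"); im=arm.snapshot("wrist"); cv2.imwrite("pics/w_disc.png",im[:,:,::-1])
print(arm.current_t(),np.round(arm.current_joint_positions(),1))
for k in blobs(im,(12,90,60),(32,255,255),300): print(k.mean(0).round(),circ(k,c,.010))
print("expect disc px",pix([[*p,.010]],c).round(),"knob top",pix([[*p,.032]],c).round())
E
```

```text
15.4583 [ -37.4   22.7   89.6    0.    67.8 -105.3]
[414. 426.] [ 7.601000e-01 -2.890000e-01  2.638014e+02  4.388200e+02]
[472. 361.] [ 0.6736 -0.2078 61.1898 87.5665]
[176. 361.] [ 0.5646 -0.4753 61.3721 87.4397]
[336. 255.] [ 0.5185 -0.2925 64.1213 78.8842]
[383. 104.] [ 0.398  -0.1964 37.16   38.4143]
expect disc px [[322. 271.]] knob top [[322. 280.]]
```

View pics/w_disc.png

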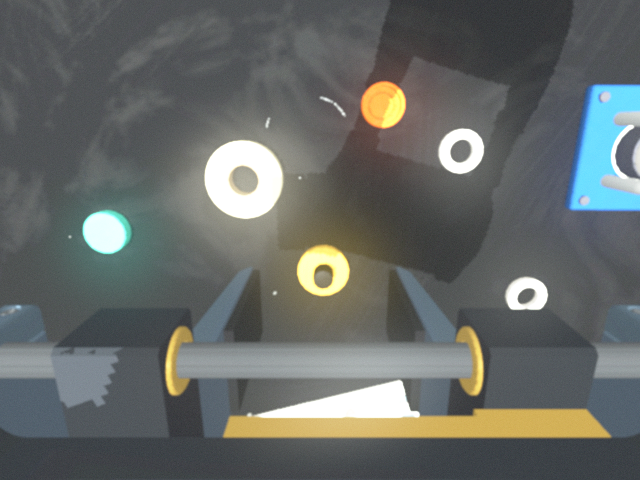

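The disc is at (323,270), against an expected (322,271), and the knob is centred. Picking it and placing it, with a look before release height.

```bash
python3 - <<'E'
from h import *
Y=R(157.84); x,y=.5216,-.3045
arm.move_to([x,y,.10],Y); arm.move_l([x,y,.014],feed=.08); print("down",np.round(arm.current_force(),1),np.round(arm.current_ee_pos(),4))
arm.grip(.008); print("w",arm.current_width())
arm.move_l([x,y,.16],feed=.15); print("w",arm.current_width(),np.round(arm.current_force(),1))
n=np.array([.5203,.0043])
arm.move_l([*n,.16],feed=.2); arm.sleep(.2)
c=arm.get_calibration("wrist"); im=arm.snapshot("wrist"); cv2.imwrite("pics/w_hold2.png",im[:,:,::-1])
print(arm.current_t(),np.round(arm.current_ee_pos(),4),np.round(arm.current_force(),1),"disc top px",pix([[*n,.156]],c).round())
E
```

```text
down [0.9 0.3 0.3] [ 0.5219 -0.3047  0.0145]
w 0.018661034441702796
w 0.018830454566446175 [ 0.  -0.1 -1.6]
21.0 [0.5203 0.0039 0.16  ] [-0.4 -0.1 -0.7] disc top px [[323. 296.]]
```

View pics/w_hold2.png

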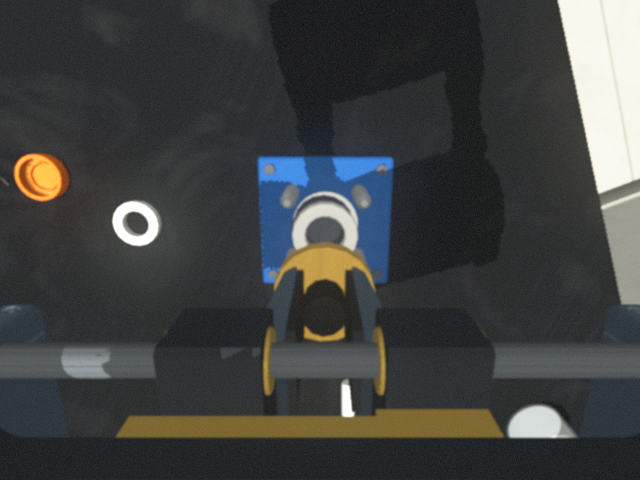

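The disc is held centred (upper edge at row 243, so its centre is near 296 as expected), knob up, and lined up with the seated ring. Lowering it.

```bash
python3 - <<'E'
from h import *
Y=R(157.84); n=np.array([.5203,.0043])-.0005*Y[:2,0]; f0=np.array(arm.current_force())
for z in (.10,.08,.070,.066,.064,.063):
    arm.move_l([*n,z],Y,feed=.04 if z<.08 else .1); f=np.array(arm.current_force())-f0; print(z,f.round(1),np.round(arm.current_ee_pos(),4))
    if np.linalg.norm(f)>8: print("contact");break
else:
    arm.sleep(.2); arm.grip(.040); arm.sleep(.5); print("open",arm.current_width(),np.round(arm.current_force(),1))
    arm.move_l([*n,.16],feed=.1)
    q=np.array([*n,.20])+.06*Y[:,0]; arm.move_l(q.tolist(),feed=.2); arm.sleep(.2)
c=arm.get_calibration("wrist"); im=arm.snapshot("wrist"); t=arm.snapshot("scene")
a=im[100:400,170:490].repeat(2,0).repeat(2,1)[:600]; b=cv2.resize(t[170:270,200:310],(0,0),fx=1.45,fy=1.45)
a[:b.shape[0],-b.shape[1]:]=b; cv2.imwrite("pics/w_final.png",a[:,:,::-1])
for h in(.058,.080): print("expected px in crop",h,((pix([[*n,h]],c)-[170,100])*2).round())
print(arm.current_t())
E
```

```text
0.1 [ 0.6  0.7 -0.2] [0.5211 0.0041 0.1004]
0.08 [-0.2  0.4  0.1] [0.5207 0.0041 0.0802]
0.07 [0.  0.3 0.1] [0.5207 0.0041 0.0699]
0.066 [ 0.7  0.4 -0.8] [0.5206 0.0041 0.0658]
0.064 [0.3 0.7 0.3] [0.5207 0.0041 0.0639]
0.063 [ 1.   0.3 -0.4] [0.5208 0.0041 0.063 ]
open 0.04010960383852735 [-0.   0.4 -0.4]
expected px in crop 0.058 [[306. 383.]]
expected px in crop 0.08 [[306. 406.]]
26.4
```

View pics/w_final.png

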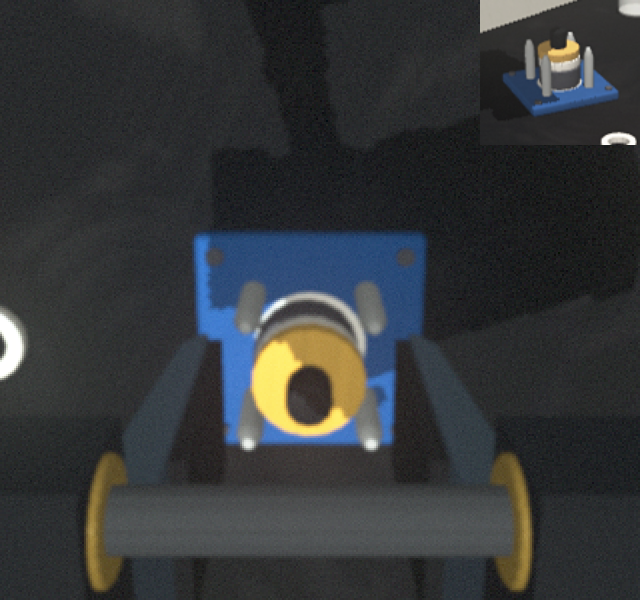

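The brass disc's centre in the crop is (308,380), against an expected (306,383). The knob is up at about (309,398), and the scene inset shows a level stack between the pins. The gripper is clear, so I'm handing in.

```bash
python3 -c "
from rig import arm
arm.sign_off(); print(arm.current_t())"
```

```text
the job is handed in; nothing more can be done
the job is handed in; nothing more can be done
```

I put the 50 mm white ring on the body and released it. I then set the brass disc on the ring, knob up, and handed the job in at about 26 s of the 64 s allowed. The sign-off gives no verdict.

**Last checks:**
- **Position:** in the wrist picture, the ring and then the disc lay within about 1 mm of where I meant to put them (disc in the 2x crop: 308,380 seen, 306,383 expected).
- **Stack:** the scene camera showed it level between the pins. The gripper was open and clear.
- **Forces:** readings stayed at about 1–2 N throughout, with no contact warning.
- **Grip widths:** 49 mm on the ring and 19 mm on the knob, both about 1 mm below nominal.

**Disagreements:** the top and wrist cameras differed by 2–3 mm on the nest and ring positions, so I used averages. The body stood an estimated 3–5 mm off the nest centre, inside the 12 mm limit, and I left it there. I judged level by eye and did not measure it.

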